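# Open the pressure cap of a leak-test tank

## Task

Take the pressure cap off the leak-test tank: turn it gently counter-clockwise, without pushing down, until you feel the first stop, press it down there, turn it on past the stop until it comes free, and lift it off. Never force it, against the stop or downwards. Set the cap down gently, upright, in the empty steel drip tray, let go of it, and leave the other things on the bench where they are.

Things in the scene. Friction and masses are not known exactly. Their poses are not given: they have to be found in the camera images.
- tank: Grey steel tank fixed on the bench, 170 (x) x 150 (y) x 95 mm high; origin at the centre of its underside, z up. A round brass collar, 84 mm across and 19 mm high, stands on the middle of its top and holds the cap. The gauge is on the tank's +x side, the long pipe outlet on +y.
- collar_top (a point): Centre of the collar's top, 114 mm above the bench, tank's axes. The first stop lies 12 to 41 degrees counter-clockwise (from above) from where the cap starts; it differs every time and must be felt. Before it the cap goes down 2 mm at most; within 4 degrees of it, it can be pressed 6 mm (then bottoms) against a spring: 7 N to start, 10.5 N at 3.5 mm, 13 N at 6 mm.
- collar_base (a point): Centre of the collar's foot, on the tank's top, 95 mm above the bench, tank's axes. Kept pressed by more than 3.5 mm (about 5 is best) the cap turns on past the stop; 38 to 50 degrees beyond it (44 is best, an end wall is at 50) it is free, springs up 3 mm and lifts straight off.
- stop (a joint): How far the sprung first stop inside the collar has been pushed by the cap, rad: 0 untouched, growing counter-clockwise, 6 N m per rad (0.025 at a light 0.15 N m, which is enough). The stop breaks above 0.07 (about 0.4 N m), the collar if the cap is pushed down with more than about 22 N in all.
- cap_wing (a point): Loose aluminium pressure cap, 150 g, 50 mm high: stem 44 mm across with two lugs, disc 68 mm across (17 to 22 mm up), and on top an upright wing to grip: a bar 60 long, 16 thick, 28 mm high. This is the wing's centre, 36 mm above the cap's underside; x runs along the wing, z up. Shut, it is 140 mm above the bench; a 20 mm lift clears the collar.
- cap_end (a point): Middle of the end of the cap's wing, 30 mm from cap_wing along the cap's x; same axes. At the start it points along the tank's +x to within about 2 degrees.
- tray: Empty square steel drip tray fixed on the bench, 150 x 150 mm, 18 mm high, walls and floor 4 mm thick; origin at the centre of its underside. The cap standing in it has its wing's centre 40 mm above the bench.
- spool_mid (a point): Bystander: spool of solder, 54 mm across, 50 mm high; its centre.
- elbow_mid (a point): Bystander: copper elbow fitting about 44 mm, 27 mm high; its corner's centre.
- offcut_mid (a point): Bystander: copper tube offcut lying, 160 mm long, 22 mm thick; its centre.
- tee_mid (a point): Bystander: copper tee fitting, 60 mm long, 27 mm high; its centre.
- fluxjar_mid (a point): Bystander: white jar, 56 mm across, 55 mm high; its centre.
- firebrick_mid (a point): Bystander: pale firebrick 64 x 190 x 60 mm; its centre.
- wrench_grip (a point): Bystander: steel wrench 200 mm long, lying; point on its handle.
Things that resemble listed ones, but are neither listed nor needed, are in the scene too. Leave any orange look-alike of the part that bears cap_wing alone.

How it is judged:
By the outcome, as a careful person would: the job done as asked, in the order asked, and still so for the second after the job is handed in, with the robot touching nothing.
It also fails if it takes over 72 s, if anything falls off the work surface, if the arm or the gripper's body presses on something with over 40 N, if the wrist force passes 120 N, or if a joint passes its speed limit or range.

## Robot

A 6-joint arm with a two-finger parallel gripper is mounted at the origin on the work surface. World frame = base frame: x ahead of the robot, y to its left, z up, the work surface at z = 0. Lengths are in m, angles in rad, forces in N, time in s.
With the tool pointing down it reaches from about 0.325 to 0.775 m from the base axis. Payload 5.5 kg.
Tool frame: the origin (TCP) lies between the finger pads; the fingertips stand 17 mm ahead of it and the grasp point (between the pads) lies 2 mm behind it; z points along the fingers, y is the direction in which the jaws open and shut (so a half turn about z gives the same grasp; the last joint's range is limited). The gripper opens to 88 mm and grips with 3 to 60 N. Pads are 20 mm wide; open, the fingers measure 115 mm over their backs; the gripper's body (75 mm by 178 mm) begins 61 mm behind the grasp point.
Start: joints at [-1.348, 0.091, 1.231, -0, 1.82, -0.057], TCP at [0.166, -0.577, 0.24] pointing down, gripper open.
Joint ranges: [-2.87, 2.87], [-0.86, 2.18], [0.17, 2.46], [-1.51, 4.65], [0.06, 2.69], [-2.65, 2.65]. Speed limits (rad/s): [2.57, 2.57, 3.01, 3.14, 3.14, 3.14].

## Interface

Orientations are given as a rotation vector (axis times angle).
In Python, from station import robot gives the robot as it stands.
- The arm moves only by the shell command python3 -m creep 'ROWS' [FORCE]. ROWS is JSON, a list that holds one entry, the list of rows, each a list of 7 numbers: the shift along the world's x, y, z in mm, then the turn, a rotation vector about the world's x, y, z in degrees, then the closure, from 0 (fully open) to 1 (shut). A call has 1 to 8 rows; each row shifts and turns the commanded pose from where the row before left it; what a row does not reach is not made up. A row lasts 1/8 s, in which the tool goes at most 62.5 mm and 10.7 degrees, less where a joint would pass 70% of its speed; a pose out of reach is approached as far as the arm can. A call with a gripper value outside its range is refused whole. The fingers move at their own pace and stop on an object; FORCE is the grip in N (left out, the last holds). Time passes only in rows, so rows that do not move let the fingers close. It gives the time, the measured TCP pose, the force and the opening at its end, in the units of the state.
- robot.get_obs(): the state, without advancing time (a new reading comes with each control period).
- robot.grab_frame(name): name is "scene" or "top"; returns the picture (400x640x3 uint8, red, green, blue); there is no depth.
- robot.camera_info(name): a dict with "K" (3x3 intrinsics, pixels), "R" (3x3) and "t" (3): a world point X has camera coordinates R X + t. Camera axes: x right, y down, z forward; pixel columns grow to the right and rows downward; lengths in m; the calibration is good to about 2 mm. A picture is of the moment at which its call begins. camera_info takes no time and is no camera call.
- robot.sign_off(): hands the job in, once; it reports no verdict.
Trained networks look in the newest picture that a camera, given by its name, has taken for a name from the list of things; names that differ only in an ending like _2 or _b are one class to them, and where a whole thing is asked for, a point or a joint stands for the part that bears it (a point fixed in the world has none). Each returns a list of dicts, best first, with "conf" (0 to 1); they miss things now and then, are a little off and sometimes report something else, mostly with a low value. They report only what shows in the picture. A call takes as long as a camera call. They do not tell look-alikes from the thing itself.
- robot.boxes_of(camera, thing): "location" ([column, row] in pixels, amid what is visible of it).
The state is a dict: "t": time; "joint_pos": joint angles; "qd": joint speeds; "tau": joint torques, N m; "tcp_pos": TCP position; "eef_rot": TCP orientation; "force": force on the tool from outside, world axes, zero at the start; "moment": the same for the moment, N m; "finger_gap": finger opening in m.
Only numpy, scipy, OpenCV 4.12 (cv2) and the standard library are available. Lean on these libraries where they do the work, as an engineer would, in place of code of your own. Each camera call takes 0.05 s, during which the arm holds its last target.

## Working session

There is one attempt and no reset: what is moved stays moved. The work goes in short steps, Python scripts to look and compute and a shell command to move; the robot and the scene stay as the last step left them, time stands still between calls to the robot, and variables do not carry over. Pictures are saved under pics/ and viewed, and the job is handed in when it is done.

```bash
mkdir -p pics; ls
python3 - <<'E'
from station import robot
import cv2
for n in("scene","top"):
    f=robot.grab_frame(n); cv2.imwrite(f"pics/{n}0.png",f[:,:,::-1])
    c=robot.camera_info(n); print(n,c)
    for t in ("cap_wing","cap_end","tank","tray","collar_top"):
        print(t,robot.boxes_of(n,t))
o=robot.get_obs();print(o)
E
```

```text
pics
scene {'K': array([[415.13449511,   0.        , 315.72050572],
       [  0.        , 415.13449511, 208.6120648 ],
       [  0.        ,   0.        ,   1.        ]]), 'R': array([[-0.88954415,  0.4566249 ,  0.01431462],
       [ 0.35894823,  0.71795806, -0.59639953],
       [-0.28260817, -0.5253855 , -0.80256009]]), 't': array([ 0.45137606, -0.19712132,  1.17889961])}
cap_wing [{'location': [380.8, 213.8], 'conf': 0.88}, {'location': [341.2, 373.9], 'conf': 0.77}, {'location': [345.5, 251.6], 'conf': 0.76}, {'location': [417.0, 241.7], 'conf': 0.65}, {'location': [188.8, 187.7], 'conf': 0.64}]
cap_end [{'location': [348.4, 250.2], 'conf': 0.85}, {'location': [342.1, 372.8], 'conf': 0.83}, {'location': [385.2, 213.1], 'conf': 0.72}, {'location': [414.1, 240.0], 'conf': 0.56}]
tank [{'location': [342.1, 273.9], 'conf': 0.6}]
tray [{'location': [268.8, 146.9], 'conf': 0.74}, {'location': [228.4, 301.1], 'conf': 0.56}, {'location': [345.2, 251.3], 'conf': 0.29}]
collar_top [{'location': [339.9, 272.6], 'conf': 0.86}, {'location': [190.6, 188.8], 'conf': 0.25}]
top {'K': array([[486.
[... 968 characters left out ...]
: [287.7, 189.4], 'conf': 0.57}]
{'t': 0.6, 'joint_pos': array([-1.34769618e+00,  9.10347600e-02,  1.23067658e+00, -3.17591341e-05,
        1.81980612e+00, -5.66595548e-02]), 'qd': array([-3.06719189e-05,  5.27969400e-04,  5.15870988e-04, -2.06321808e-04,
       -1.11857808e-03,  9.71531342e-04]), 'tau': array([-1.81735186e-04, -4.45877802e+01, -4.06278276e+01,  6.96987100e-02,
        1.93437579e-02, -4.37799343e-07]), 'tcp_pos': array([ 0.16568936, -0.57668195,  0.23968353]), 'eef_rot': array([ 3.11083293e+00,  4.37990868e-01, -3.83621544e-05]), 'force': array([0.8423643 , 0.8019833 , 0.05963729]), 'moment': array([-0.00762431, -0.03796448, -0.00318448]), 'finger_gap': 0.08790286018526698}
```

View pics/scene0.png

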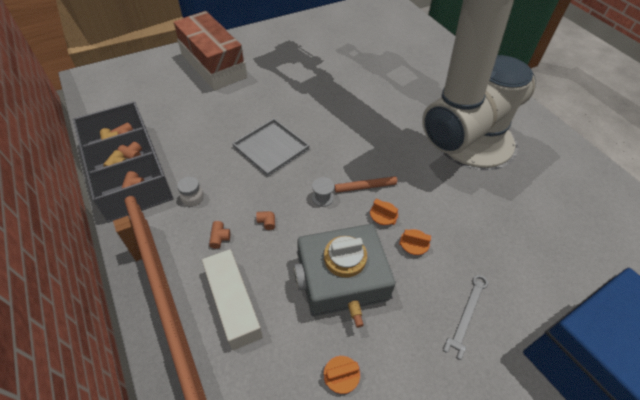

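View pics/top0.png

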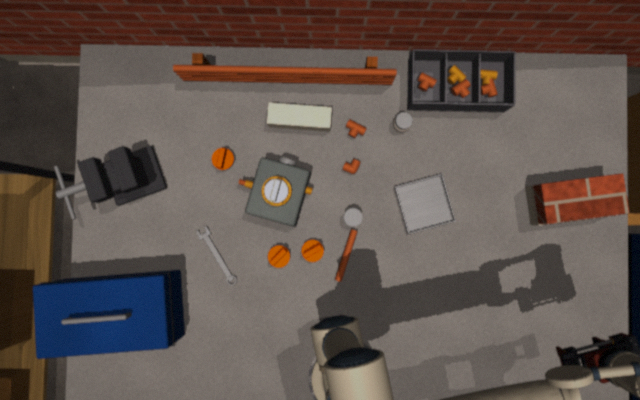

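```bash
cat > h.py <<'E'
import numpy as np,cv2
from station import robot
def ray(n,px,z):
    c=robot.camera_info(n);K,R,t=c["K"],c["R"],c["t"]
    d=R.T@np.linalg.inv(K)@np.array([px[0],px[1],1.]);o=-R.T@t
    return o+d*(z-o[2])/d[2]
def proj(n,X):
    c=robot.camera_info(n);p=c["K"]@(c["R"]@np.array(X)+c["t"]);return p[:2]/p[2]
def crop(src,dst,x,y,w,h,s):
    f=cv2.imread(src)[y:y+h,x:x+w]
    cv2.imwrite(dst,cv2.resize(f,None,fx=s,fy=s,interpolation=cv2.INTER_CUBIC))
def tri(pts):
    A=[];b=[]
    for n,px in pts:
        c=robot.camera_info(n);K,R,t=c["K"],c["R"],c["t"];P=K@np.c_[R,t]
        for i in(0,1):
            r=px[i]*P[2]-P[i];A.append(r[:3]);b.append(-r[3])
    return np.linalg.lstsq(np.array(A),np.array(b),rcond=None)[0]
E
python3 - <<'E'
from h import *
crop("pics/top0.png","pics/t1.png",230,145,95,90,6)
crop("pics/scene0.png","pics/s1.png",290,215,110,110,5)
crop("pics/top0.png","pics/t2.png",385,165,80,80,6)
print(tri([("top",(277,190.7)),("scene",(345.5,251.6))]),ray("top",(277,190.7),.14),ray("scene",(345.5,251.6),.14))
print(ray("top",(423,204.5),.018),ray("scene",(269,147),.018))
E
```

```text
[0.55314603 0.21149181 0.11501646] [0.55225418 0.20833528 0.14      ] [0.56109431 0.22429299 0.14      ]
[ 0.52724841 -0.22150018  0.018     ] [ 0.54053097 -0.21300022  0.018     ]
```

View pics/t1.png

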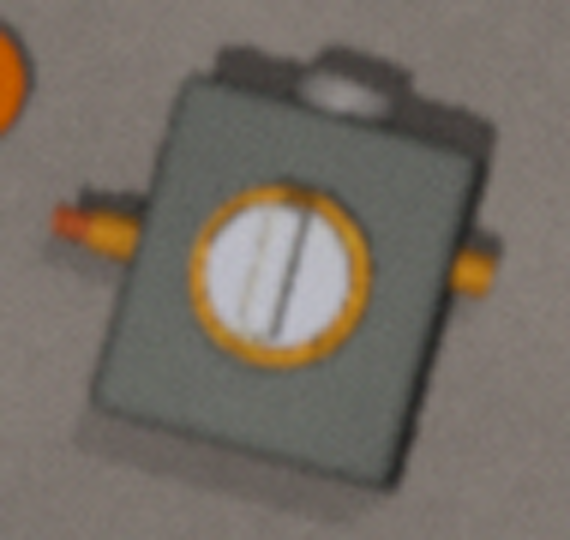

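View pics/s1.png

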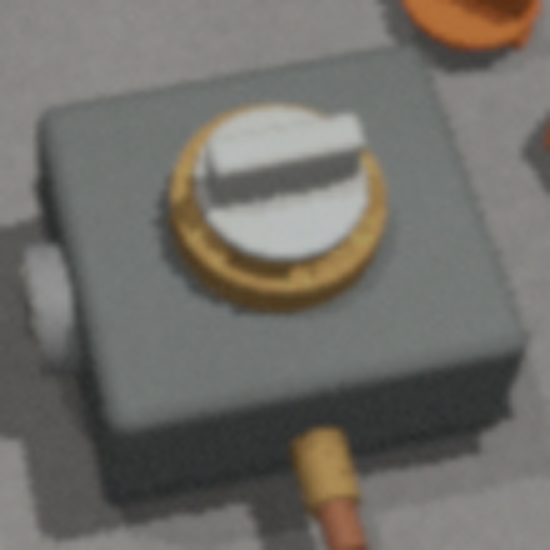

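View pics/t2.png

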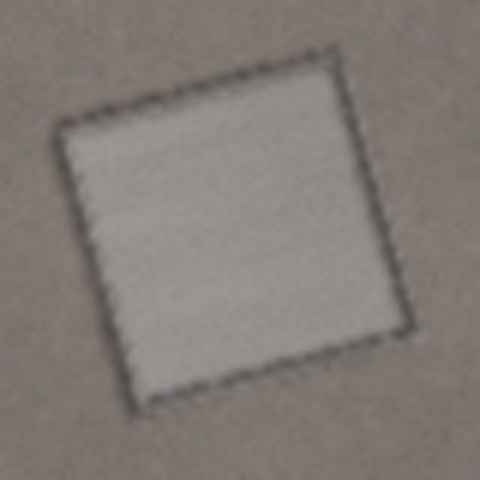

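Run:
```python
from h import *
from scipy.optimize import least_squares
T=lambda u,v:(230+(u+.5)/6-.5,145+(v+.5)/6-.5)
S=lambda u,v:(290+(u+.5)/5-.5,215+(v+.5)/5-.5)
# tank corners in order (+x+y),(+x-y),(-x-y),(-x+y)
tc=[T(186,74),T(487,158),T(391,491),T(92,407)]
sc=[S(100,434),S(40,108),S(412,48),S(527,345)]
L=np.array([[.085,.075],[.085,-.075],[-.085,-.075],[-.085,.075]])
def pts(p,z):
    c,s=np.cos(p[2]),np.sin(p[2]);return np.c_[L@np.array([[c,s],[-s,c]])+p[:2],np.full(4,z)]
for w in("top","scene","both"):
    def f(p):
        X=pts(p,.095);r=[]
        if w!="scene": r+=[proj("top",x)-t for x,t in zip(X,tc)]
        if w!="top": r+=[proj("scene",x)-t for x,t in zip(X,sc)]
        return np.ravel(r)
    q=least_squares(f,[.55,.21,-.26]);print(w,q.x,np.degrees(q.x[2]),np.round(q.fun,1))
print("collar top",ray("top",T(281,276.5),.114),ray("scene",S(279,203),.114))
a=ray("top",T(246,335),.154);b=ray("top",T(269,212),.154);print("L",a,b,np.degrees(np.arctan2((b-a)[1],(b-a)[0])))
a=ray("top",T(275,335),.154);b=ray("top",T(305,210),.154);print("R",a,b,np.degrees(np.arctan2((b-a)[1],(b-a)[0])))
U=lambda u,v:(385+(u+.5)/6-.5,165+(v+.5)/6-.5)
for p in [(60,122),(338,50),(413,330),(133,412)]:print(ray("top",U(*p),.018))
cv2.imwrite("pics/dummy.png",np.zeros((2,2)))
crop("pics/scene0.png","pics/s2.png",320,230,55,45,12)
crop("pics/scene0.png","pics/s3.png",225,115,90,65,8)
```

```text
top [ 0.5526642   0.2108664  -0.25299993] -14.4958279446468 [ 0.2 -0.7  0.2 -0.7  0.1  0.8 -0.4  0.6]
scene [ 0.55721758  0.2164488  -0.26381114] -15.115265038860983 [-0.1  0.4 -2.5 -0.6  1.5 -2.   1.   1.4]
both [ 0.55548757  0.21430526 -0.25989379] -14.89081702731428 [-0.7 -1.8 -0.9 -1.5 -1.4 -0.1 -1.8 -0.6  0.4 -0.9 -2.3 -1.5  1.5 -3.1
  1.3 -0.1]
collar top [0.5540004  0.21273634 0.114     ] [0.55600491 0.21872679 0.114     ]
L [0.52423902 0.22383334 0.154     ] [0.58094657 0.21470679 0.154     ] -9.14281350307076
R [0.52450753 0.21054711 0.154     ] [0.58219895 0.19820649 0.154     ] -12.074029466318603
[ 0.58490158 -0.13474271  0.018     ]
[ 0.62421513 -0.27468515  0.018     ]
[ 0.48351565 -0.31383891  0.018     ]
[ 0.43944231 -0.17351672  0.018     ][ WARN:0@1.230] global loadsave.cpp:1063 imwrite_ Unsupported depth image for selected encoder is fallbacked to CV_8U.
```

View pics/s2.png

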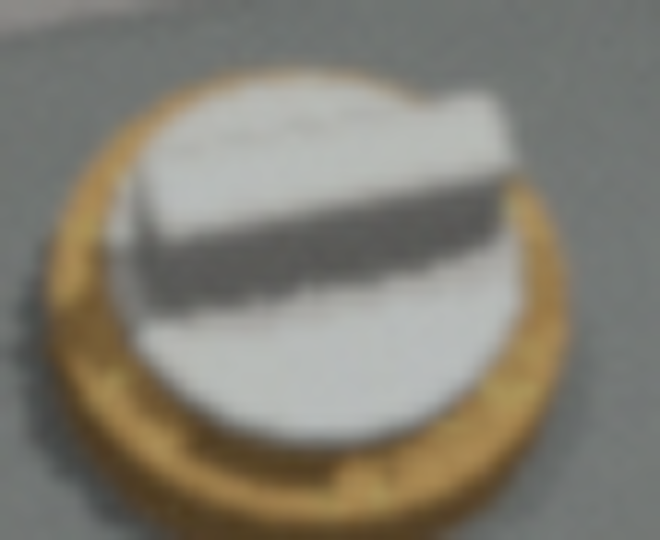

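View pics/s3.png

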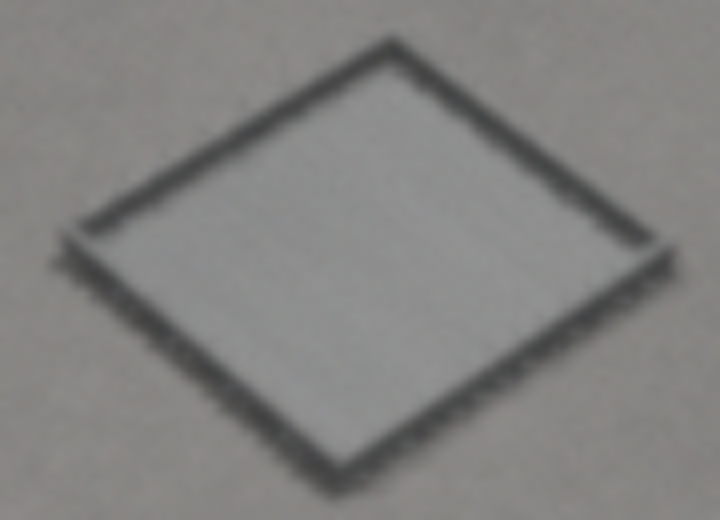

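Run:
```python
from h import *
S=lambda u,v:(320+(u+.5)/12-.5,230+(v+.5)/12-.5)
P=[ray("scene",S(*p),.154) for p in [(145,160),(500,92),(518,172),(160,243)]]
for p in P:print(p)
ang=lambda d:np.degrees(np.arctan2(d[1],d[0]))
print(np.mean(P,0),ang(P[0]-P[1]),ang(P[3]-P[2]),[np.linalg.norm(P[i]-P[(i+1)%4]) for i in range(4)])
S3=lambda u,v:(225+(u+.5)/8-.5,115+(v+.5)/8-.5)
Q=[ray("scene",S3(*p),.018) for p in [(65,238),(390,38),(675,250),(340,468)]]
for p in Q:print(p)
print(np.mean(Q,0))
# collar ring center scene: ellipse
print(ray("scene",S(310,290),.114))
```

```text
[0.58013374 0.20266948 0.154     ]
[0.52349997 0.21688073 0.154     ]
[0.52865446 0.2310005  0.154     ]
[0.58528426 0.21706272 0.154     ]
[0.55439311 0.21690336 0.154     ] -14.086511079935494 -13.826882007187344 [np.float64(0.05838957432430986), np.float64(0.015031195616634435), np.float64(0.05831977539837188), np.float64(0.015287022463869938)]
[ 0.62468844 -0.26609371  0.018     ]
[ 0.48539368 -0.30970265  0.018     ]
[ 0.44165497 -0.16906751  0.018     ]
[ 0.58221604 -0.12891478  0.018     ]
[ 0.53348828 -0.21844466  0.018     ]
[0.55437769 0.21576469 0.114     ]
```

```bash
R='[20,40,0,0,0,-1.5,0]'; python3 -m creep '[[[20,40,0,0,0,-1.5,0],[20,40,0,0,0,-1.5,0],[20,40,0,0,0,-1.5,0],[20,40,0,0,0,-1.5,0],[20,40,0,0,0,-1.5,0],[20,40,0,0,0,-1.5,0],[20,40,0,0,0,-1.5,0],[20,40,0,0,0,-1.5,0]]]' 40
```

```text
t: 1.6
tcp_pos: [0.3261, -0.2554, 0.2399]
eef_rot: [3.139, 0.109, 0.001]
force: [1.0, -0.2, 0.4]
finger_gap: 0.0875
```

```bash
python3 -m creep '[[[19,39,0,0,0,-1.5,0],[19,39,0,0,0,-1.5,0],[19,39,0,0,0,-1.5,0],[19,39,0,0,0,-1.5,0],[19,39,0,0,0,-1.5,0],[19,39,0,0,0,-1.5,0],[19,39,0,0,0,-1.5,0],[19,39,0,0,0,-1.5,0]]]' && python3 -m creep '[[[19,39,0,0,0,-1.5,0],[19,39,0,0,0,-1.5,0],[19,39,0,0,0,-1.5,0],[19,39,0,0,0,-1.5,0],[0,0,0,0,0,0,0]]]'
python3 - <<'E'
from h import *
print(robot.get_obs())
for n in("scene","top"):
    cv2.imwrite(f"pics/{n}1.png",robot.grab_frame(n)[:,:,::-1])
crop("pics/scene1.png","pics/s4.png",280,150,130,130,4)
crop("pics/top1.png","pics/t4.png",210,130,130,120,4)
E
```

```text
t: 2.6
tcp_pos: [0.4782, 0.0568, 0.2399]
eef_rot: [3.134, -0.219, 0.001]
force: [0.7, -1.1, 0.1]
finger_gap: 0.088
t: 3.22
tcp_pos: [0.5539, 0.2135, 0.2382]
eef_rot: [3.118, -0.377, -0.003]
force: [-0.8, -0.1, 0.4]
finger_gap: 0.0879
{'t': 3.225, 'joint_pos': array([3.10337821e-01, 7.52767941e-02, 1.24996872e+00, 4.57178096e-04,
       1.81841395e+00, 2.12202399e+00]), 'qd': array([-0.04016428, -0.0505086 ,  0.03373091, -0.02100917,  0.01908085,
       -0.03466901]), 'tau': array([  1.22142021, -43.48908305, -41.78447843,   0.24934156,
        -0.30945573,   0.3847996 ]), 'tcp_pos': array([0.55389931, 0.21349586, 0.23817434]), 'eef_rot': array([ 3.11839519, -0.37724517, -0.00324027]), 'force': array([-0.75261709, -0.07712529,  0.41488391]), 'moment': array([-0.02533773, -0.01095056, -0.01982156]), 'finger_gap': 0.08794676376401225}
```

View pics/s4.png

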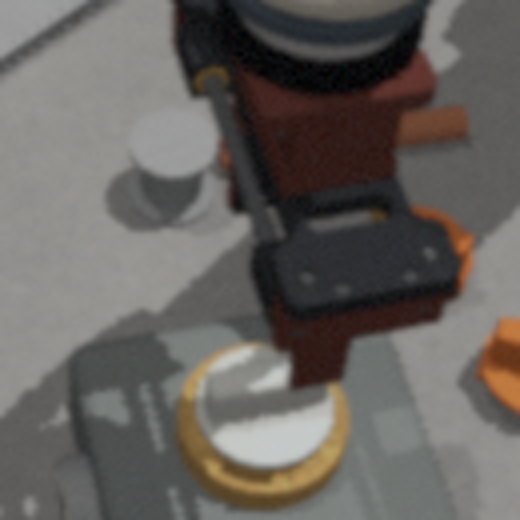

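View pics/t4.png

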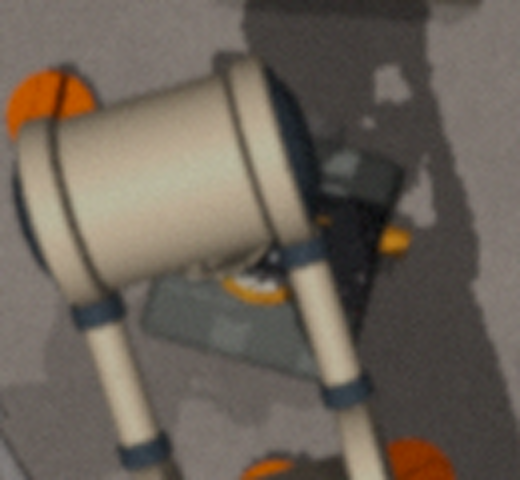

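```bash
python3 -m creep '[[[0,0,-15,0,0,0,0],[0,0,-15,0,0,0,0],[0,0,-15,0,0,0,0],[0,0,-15,0,0,0,0],[0,0,-12,0,0,0,0],[0,0,-8,0,0,0,0],[0,0,0,0,0,0,0]]]' && python3 -m creep '[[[0,0,-5,0,0,0,0],[0,0,-5,0,0,0,0],[0,0,-2,0,0,0,0],[0,0,0,0,0,0,0]]]'
python3 - <<'E'
from h import *
cv2.imwrite(f"pics/scene2.png",robot.grab_frame("scene")[:,:,::-1])
crop("pics/scene2.png","pics/s5.png",300,190,100,100,6)
E
```

```text
t: 4.2
tcp_pos: [0.5534, 0.2113, 0.1589]
eef_rot: [3.118, -0.382, -0.002]
force: [0.3, 0.4, 0.2]
finger_gap: 0.088
t: 4.7
tcp_pos: [0.5536, 0.2113, 0.1474]
eef_rot: [3.118, -0.382, -0.0]
force: [-0.5, 0.9, -0.8]
finger_gap: 0.0878
```

View pics/s5.png

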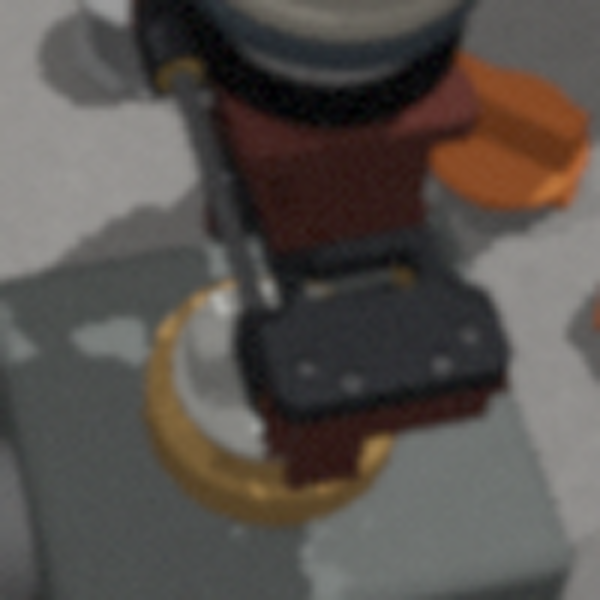

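```bash
python3 -m creep '[[[0,1.5,0,0,0,0,0.5],[0,0,0,0,0,0,0.7],[0,0,0,0,0,0,0.7],[0,0,0,0,0,0,0.74],[0,0,0,0,0,0,0.74]]]' 5 && python3 -m creep '[[[0,0,0,0,0,0,0.78],[0,0,0,0,0,0,0.78]]]' && python3 -m creep '[[[0,0,0,0,0,0,0.85],[0,0,0,0,0,0,0.85],[0,0,0,0,0,0,0.85]]]'; python3 -c "
from station import robot
o=robot.get_obs();print(o['force'],o['moment'],o['finger_gap'])"
```

```text
t: 5.38
tcp_pos: [0.5537, 0.2128, 0.1476]
eef_rot: [-3.118, 0.382, -0.0]
force: [-0.5, -1.2, 0.9]
finger_gap: 0.0414
t: 5.62
tcp_pos: [0.5537, 0.2128, 0.1477]
eef_rot: [3.118, -0.382, 0.0]
force: [-0.6, 0.1, 0.6]
finger_gap: 0.0215
t: 6.0
tcp_pos: [0.5539, 0.2136, 0.1478]
eef_rot: [-3.117, 0.381, -0.001]
force: [1.9, 4.9, 0.0]
finger_gap: 0.016
[1.86010957 4.93622093 0.03872531] [ 0.97973271 -0.33337463  0.02413451] 0.016020358516196216
```

```bash
cat > o.py <<'E'
from station import robot
import numpy as np
o=robot.get_obs();r=o['eef_rot'];y=np.degrees(2*np.arctan2(r[1],r[0]));y=(y+180)%360-180
print('F',o['force'].round(1),'M',o['moment'].round(3),'gap',round(o['finger_gap'],4),'yaw',y.round(2),'tcp',o['tcp_pos'].round(4),'q6',o['joint_pos'][5].round(3),'t',o['t'],'tau6',o['tau'][5].round(3))
E
python3 o.py; python3 -m creep '[[[0.3,1,0,0,0,0,0.9],[0,0,0,0,0,0,0.9]]]' 5; python3 o.py
```

```text
F [1.9 4.9 0. ] M [ 0.98  -0.333  0.024] gap 0.016 yaw -13.93 tcp [0.5539 0.2136 0.1478] q6 2.124 t 6.0 tau6 -0.001
t: 6.25
tcp_pos: [0.554, 0.2141, 0.1477]
eef_rot: [-3.118, 0.381, -0.0]
force: [1.3, 4.4, 0.1]
finger_gap: 0.0161
F [1.3 4.4 0.1] M [ 0.839 -0.259  0.046] gap 0.0161 yaw -13.95 tcp [0.554  0.2141 0.1477] q6 2.126 t 6.25 tau6 0.013
```

```bash
python3 -m creep '[[[0.3,1,0,0,0,0,0.9],[0,0,0,0,0,0,0.9]]]' 5; python3 o.py;  python3 -m creep '[[[0.1,0.5,0,0,0,0,0.9],[0,0,0,0,0,0,0.9]]]' 5; python3 o.py
```

```text
t: 6.5
tcp_pos: [0.5542, 0.2145, 0.1476]
eef_rot: [3.117, -0.382, -0.001]
force: [0.2, 1.3, 0.4]
finger_gap: 0.0157
F [0.2 1.3 0.4] M [ 0.361  0.06  -0.006] gap 0.0157 yaw -13.98 tcp [0.5542 0.2145 0.1476] q6 2.127 t 6.5 tau6 0.03
t: 6.75
tcp_pos: [0.5542, 0.2146, 0.1476]
eef_rot: [3.117, -0.383, -0.001]
force: [-1.7, -1.2, 1.4]
finger_gap: 0.0158
F [-1.7 -1.2  1.4] M [-0.24   0.344  0.035] gap 0.0158 yaw -14.0 tcp [0.5542 0.2146 0.1476] q6 2.128 t 6.75 tau6 0.035
```

```bash
python3 -m creep '[[[0,0,0,0,0,0,0.95],[0,0,0,0,0,0,0.95]]]' 35; python3 o.py;  python3 -m creep '[[[0,0,0,0,0,1,0.95],[0,0,0,0,0,1,0.95],[0,0,0,0,0,1,0.95],[0,0,0,0,0,1,0.95],[0,0,0,0,0,0,0.95]]]'; python3 o.py
```

```text
t: 7.0
tcp_pos: [0.5542, 0.2147, 0.1476]
eef_rot: [3.117, -0.383, -0.001]
force: [-2.5, -3.9, 2.7]
finger_gap: 0.0158
F [-2.5 -3.9  2.7] M [-0.694  0.574  0.025] gap 0.0158 yaw -14.0 tcp [0.5542 0.2147 0.1476] q6 2.128 t 7.0 tau6 0.03
t: 7.62
tcp_pos: [0.5546, 0.2154, 0.1476]
eef_rot: [-3.13, 0.272, -0.001]
force: [-1.0, -2.7, 1.6]
finger_gap: 0.0157
F [-1.  -2.7  1.6] M [-0.573  0.152  0.013] gap 0.0157 yaw -9.95 tcp [0.5546 0.2154 0.1476] q6 2.058 t 7.625 tau6 -0.093
```

```bash
python3 -m creep '[[[0,-0.4,0,0,0,1,0.95],[0,0,0,0,0,1,0.95],[0,0,0,0,0,1,0.95],[0,0,0,0,0,1,0.95],[0,0,0,0,0,0,0.95]]]'; python3 o.py; python3 -m creep '[[[0,0,0,0,0,1,0.95],[0,0,0,0,0,0,0.95]]]'; python3 o.py;python3 -m creep '[[[0,0,0,0,0,1,0.95],[0,0,0,0,0,0,0.95]]]'; python3 o.py
```

```text
t: 8.25
tcp_pos: [0.5545, 0.2153, 0.1477]
eef_rot: [-3.137, 0.163, -0.0]
force: [0.6, 1.1, 1.1]
finger_gap: 0.0156
F [0.6 1.1 1.1] M [ 0.211 -0.113  0.014] gap 0.0156 yaw -5.93 tcp [0.5545 0.2153 0.1477] q6 1.987 t 8.25 tau6 -0.098
t: 8.5
tcp_pos: [0.5544, 0.2152, 0.1477]
eef_rot: [-3.138, 0.135, -0.0]
force: [1.7, 1.7, -0.2]
finger_gap: 0.0154
F [ 1.7  1.7 -0.2] M [ 0.387 -0.075 -0.039] gap 0.0154 yaw -4.94 tcp [0.5544 0.2152 0.1477] q6 1.97 t 8.5 tau6 -0.101
t: 8.75
tcp_pos: [0.5544, 0.2151, 0.1476]
eef_rot: [-3.139, 0.108, -0.0]
force: [-0.3, 1.3, 0.5]
finger_gap: 0.0155
F [-0.3  1.3  0.5] M [ 0.38  -0.066  0.032] gap 0.0155 yaw -3.94 tcp [0.5544 0.2151 0.1476] q6 1.952 t 8.75 tau6 -0.102
```

```bash
python3 -m creep '[[[0,0,0,0,0,1,0.95],[0,0,0,0,0,0,0.95]]]'>/dev/null; python3 o.py; python3 -m creep '[[[0,0,0,0,0,1,0.95],[0,0,0,0,0,0,0.95]]]'>/dev/null; python3 o.py
```

```text
F [-0.2  1.4  2.2] M [ 0.388 -0.029  0.035] gap 0.0158 yaw -2.94 tcp [0.5544 0.215  0.1477] q6 1.935 t 9.0 tau6 -0.103
F [-0.7  2.   1.2] M [ 0.336  0.089 -0.031] gap 0.016 yaw -1.95 tcp [0.5544 0.2149 0.1477] q6 1.917 t 9.25 tau6 -0.104
```

```bash
python3 -m creep '[[[0,0,0,0,0,1,0.95],[0,0,0,0,0,0,0.95]]]'>/dev/null; python3 o.py; python3 -m creep '[[[0,0,0,0,0,1,0.95],[0,0,0,0,0,0,0.95]]]'>/dev/null; python3 o.py
```

```text
F [-0.7  1.6  1.3] M [ 0.276  0.119 -0.007] gap 0.0157 yaw -0.95 tcp [0.5544 0.2148 0.1477] q6 1.9 t 9.5 tau6 -0.104
F [0.  0.5 1.5] M [ 0.161  0.101 -0.01 ] gap 0.0156 yaw 0.05 tcp [0.5544 0.2148 0.1476] q6 1.882 t 9.75 tau6 -0.103
```

```bash
python3 -m creep '[[[0,0,0,0,0,1,0.95],[0,0,0,0,0,0,0.95]]]'>/dev/null; python3 o.py
```

```text
F [-0.4  0.6  1.6] M [-0.027  0.152 -0.042] gap 0.0158 yaw 1.04 tcp [0.5544 0.2147 0.1477] q6 1.865 t 10.0 tau6 -0.101
```

```bash
cat >> o.py <<'E'
import sys
sys.exit(1 if (o['tau'][5]<-0.15 or o['moment'][2]<-0.1) else 0)
E
python3 -m creep '[[[0,0,0,0,0,1,0.95],[0,0,0,0,0,0,0.95]]]'>/dev/null; python3 o.py && python3 -m creep '[[[0,0,0,0,0,1,0.95],[0,0,0,0,0,0,0.95]]]'>/dev/null && python3 o.py && python3 -m creep '[[[0,0,0,0,0,1,0.95],[0,0,0,0,0,0,0.95]]]'>/dev/null && python3 o.py && python3 -m creep '[[[0,0,0,0,0,1,0.95],[0,0,0,0,0,0,0.95]]]'>/dev/null && python3 o.py
```

```text
F [-0.3 -0.4  1.5] M [-0.079  0.104  0.025] gap 0.0158 yaw 2.05 tcp [0.5544 0.2148 0.1477] q6 1.848 t 10.25 tau6 -0.099
F [-1.  -0.9  2. ] M [-0.148  0.101  0.002] gap 0.0158 yaw 3.05 tcp [0.5544 0.2148 0.1476] q6 1.83 t 10.5 tau6 -0.098
F [-0.7 -1.5  2.2] M [-0.237  0.089  0.07 ] gap 0.0157 yaw 4.05 tcp [0.5544 0.2148 0.1477] q6 1.813 t 10.75 tau6 -0.098
F [-0.5 -1.1  2.2] M [-0.278  0.097  0.026] gap 0.016 yaw 5.05 tcp [0.5545 0.2148 0.1476] q6 1.795 t 11.0 tau6 -0.098
```

```bash
python3 -m creep '[[[0,0,0,0,0,1,0.95],[0,0,0,0,0,0,0.95]]]'>/dev/null; python3 o.py && python3 -m creep '[[[0,0,0,0,0,1,0.95],[0,0,0,0,0,0,0.95]]]'>/dev/null && python3 o.py && python3 -m creep '[[[0,0,0,0,0,1,0.95],[0,0,0,0,0,0,0.95]]]'>/dev/null && python3 o.py && python3 -m creep '[[[0,0,0,0,0,1,0.95],[0,0,0,0,0,0,0.95]]]'>/dev/null && python3 o.py
```

```text
F [ 0.6 -2.2  2.1] M [-0.273 -0.002  0.014] gap 0.016 yaw 6.05 tcp [0.5544 0.2149 0.1477] q6 1.778 t 11.25 tau6 -0.098
F [ 0.5 -1.6  0.7] M [-0.279  0.039  0.006] gap 0.0156 yaw 7.05 tcp [0.5544 0.2149 0.1476] q6 1.76 t 11.5 tau6 -0.14
F [ 0.4 -1.5  2.1] M [-0.329 -0.118 -0.109] gap 0.0159 yaw 8.04 tcp [0.5545 0.2148 0.1477] q6 1.743 t 11.75 tau6 -0.2
```

```bash
python3 o.py && python3 -m creep '[[[0,0,0,0,0,1,0.95],[0,0,0,0,0,0,0.95]]]'>/dev/null && python3 o.py && python3 -m creep '[[[0,0,0,0,0,1,0.95],[0,0,0,0,0,0,0.95]]]'>/dev/null && python3 o.py && python3 -m creep '[[[0,0,0,0,0,1,0.95],[0,0,0,0,0,0,0.95]]]'>/dev/null && python3 o.py && python3 -m creep '[[[0,0,0,0,0,1,0.95],[0,0,0,0,0,0,0.95]]]'>/dev/null && python3 o.py
```

```text
F [ 0.4 -1.5  2.1] M [-0.329 -0.118 -0.109] gap 0.0159 yaw 8.04 tcp [0.5545 0.2148 0.1477] q6 1.743 t 11.75 tau6 -0.2
```

```bash
python3 -m creep '[[[0,0,0,0,0,0.6,0.95],[0,0,0,0,0,0,0.95]]]' 45 >/dev/null; python3 o.py ; python3 -m creep '[[[0,0,0,0,0,-0.6,0.95],[0,0,0,0,0,0,0.95]]]'>/dev/null ; python3 o.py; python3 -m creep '[[[0,0,-0.5,0,0,0,0.95],[0,0,-0.5,0,0,0,0.95],[0,0,0,0,0,0,0.95]]]'>/dev/null; python3 o.py
```

```text
F [ 0.5 -2.4  2.5] M [-0.401 -0.119 -0.18 ] gap 0.0156 yaw 8.63 tcp [0.5545 0.2147 0.1476] q6 1.733 t 12.0 tau6 -0.227
F [ 1.3 -3.7  0.8] M [-0.587 -0.124 -0.103] gap 0.0159 yaw 8.02 tcp [0.5545 0.2148 0.1476] q6 1.743 t 12.25 tau6 -0.003
F [ 0.4 -3.7  5.9] M [-0.685  0.128 -0.058] gap 0.016 yaw 8.02 tcp [0.5545 0.2148 0.1476] q6 1.743 t 12.625 tau6 -0.065
```

```bash
python3 -m creep '[[[0,-0.4,-0.5,0,0,0,0.95],[0,0,-0.5,0,0,0,0.95],[0,0,0,0,0,0,0.95]]]'>/dev/null; python3 o.py; python3 -m creep '[[[0,0,-0.5,0,0,0,0.95],[0,0,-0.5,0,0,0,0.95],[0,0,0,0,0,0,0.95]]]'>/dev/null; python3 o.py
```

```text
F [-0.9 -3.1  6.6] M [-0.524  0.252 -0.04 ] gap 0.0155 yaw 8.04 tcp [0.5545 0.2147 0.147 ] q6 1.743 t 13.0 tau6 -0.069
F [-1.9 -2.7  7.5] M [-0.525  0.306 -0.104] gap 0.0158 yaw 8.04 tcp [0.5545 0.2147 0.1462] q6 1.743 t 13.375 tau6 -0.066
```

```bash
python3 -m creep '[[[0.2,-0.4,-0.5,0,0,0,0.95],[0,0,-0.5,0,0,0,0.95],[0,0,0,0,0,0,0.95]]]'>/dev/null; python3 o.py; python3 -m creep '[[[0,0,-0.5,0,0,0,0.95],[0,0,-0.5,0,0,0,0.95],[0,0,0,0,0,0,0.95]]]'>/dev/null; python3 o.py
```

```text
F [-2.  -1.9  9. ] M [-0.416  0.488 -0.031] gap 0.0152 yaw 8.06 tcp [0.5545 0.2147 0.1454] q6 1.742 t 13.75 tau6 -0.066
F [-2.6 -2.4  7.7] M [-0.379  0.447 -0.057] gap 0.0156 yaw 8.06 tcp [0.5545 0.2147 0.1444] q6 1.742 t 14.125 tau6 -0.046
```

```bash
python3 -m creep '[[[0,0,-0.5,0,0,0,0.95],[0,0,-0.5,0,0,0,0.95],[0,0,0,0,0,0,0.95]]]'>/dev/null; python3 o.py
```

```text
F [-2.3 -1.8  9.4] M [-0.391  0.481 -0.02 ] gap 0.0161 yaw 8.07 tcp [0.5545 0.2147 0.1434] q6 1.742 t 14.5 tau6 -0.015
```

```bash
python3 -m creep '[[[0,0,0,0,0,0,1],[0,0,0,0,0,0,1]]]' 60 >/dev/null; python3 o.py; python3 -m creep '[[[0.3,-0.3,-0.5,0,0,0,1],[0,0,-0.5,0,0,0,1],[0,0,0,0,0,0,1]]]'>/dev/null; python3 o.py
```

```text
F [-3.  -2.   8.9] M [-0.417  0.483  0.055] gap 0.0157 yaw 8.07 tcp [0.5545 0.2147 0.1435] q6 1.742 t 14.75 tau6 -0.015
F [-2.2 -1.  10. ] M [-0.311  0.768  0.021] gap 0.0155 yaw 8.08 tcp [0.5546 0.2147 0.1426] q6 1.741 t 15.125 tau6 -0.021
```

```bash
python3 -m creep '[[[0,0,-0.5,0,0,0,1],[0,0,-0.5,0,0,0,1],[0,0,0,0,0,0,1]]]' 60 >/dev/null; python3 o.py; python3 -m creep '[[[0,0,-0.5,0,0,0,1],[0,0,0,0,0,0,1]]]'>/dev/null; python3 o.py
```

```text
F [-3.5 -1.3 10.1] M [-0.357  0.812 -0.018] gap 0.0155 yaw 8.08 tcp [0.5546 0.2147 0.1418] q6 1.741 t 15.5 tau6 -0.021
F [-4.9 -1.4 12.6] M [-0.378  0.95  -0.071] gap 0.0157 yaw 8.08 tcp [0.5546 0.2147 0.1416] q6 1.741 t 15.75 tau6 -0.023
```

```bash
python3 -m creep '[[[0.4,0,0.7,0,0,0,1],[0,0,0.3,0,0,0,1],[0,0,0,0,0,0,1]]]' 60 >/dev/null; python3 o.py; python3 -m creep '[[[0,0,0.2,0,0,0.7,1],[0,0,0,0,0,0.7,1],[0,0,0,0,0,0,1]]]' >/dev/null; python3 o.py
```

```text
F [-4.9 -1.5 10.1] M [-0.345  0.999 -0.024] gap 0.0157 yaw 8.08 tcp [0.5547 0.2146 0.1421] q6 1.741 t 16.125 tau6 -0.023
F [-4.2 -1.6 10.4] M [-0.301  0.865 -0.075] gap 0.0158 yaw 9.49 tcp [0.5548 0.2147 0.1423] q6 1.716 t 16.5 tau6 -0.108
```

```bash
sed -i 's/<-0.15 or/<-0.28 or/; s/<-0.1)/<-0.25)/' o.py; python3 -m creep '[[[-0.9,0,0.1,0,0,1,1],[0,0,0,0,0,0,1]]]' >/dev/null; python3 o.py && python3 -m creep '[[[0,0,0,0,0,1,1],[0,0,0,0,0,0,1]]]' >/dev/null && python3 o.py && python3 -m creep '[[[0,0,0,0,0,1,1],[0,0,0,0,0,0,1]]]' >/dev/null && python3 o.py && python3 -m creep '[[[0,0,0,0,0,1,1],[0,0,0,0,0,0,1]]]' >/dev/null && python3 o.py
```

```text
F [-1.1 -1.3  9.4] M [-0.26   0.296 -0.094] gap 0.0156 yaw 10.48 tcp [0.5547 0.2147 0.1427] q6 1.699 t 16.75 tau6 -0.105
F [-2.3 -1.3  9.4] M [-0.251  0.325 -0.011] gap 0.0158 yaw 11.49 tcp [0.5547 0.2147 0.1427] q6 1.682 t 17.0 tau6 -0.109
F [-0.5 -1.4  9.4] M [-0.2    0.243 -0.014] gap 0.0155 yaw 12.48 tcp [0.5548 0.2148 0.1428] q6 1.664 t 17.25 tau6 -0.109
F [-0.9 -0.9  9.6] M [-0.197  0.261  0.022] gap 0.0157 yaw 13.49 tcp [0.5547 0.2148 0.1427] q6 1.647 t 17.5 tau6 -0.109
```

```bash
python3 -m creep '[[[0,0,0,0,0,1.5,1],[0,0,0,0,0,1.5,1],[0,0,0,0,0,1.5,1],[0,0,0,0,0,1.5,1],[0,0,0,0,0,0,1]]]' >/dev/null; python3 o.py && python3 -m creep '[[[0,0,0,0,0,1.5,1],[0,0,0,0,0,1.5,1],[0,0,0,0,0,1.5,1],[0,0,0,0,0,1.5,1],[0,0,0,0,0,0,1]]]' >/dev/null && python3 o.py
```

```text
F [-0.8  0.4  9.8] M [-0.179  0.183  0.022] gap 0.0155 yaw 19.5 tcp [0.5548 0.2149 0.1428] q6 1.542 t 18.125 tau6 -0.133
F [-1.2  0.4 10.4] M [-0.116  0.238 -0.035] gap 0.0158 yaw 25.5 tcp [0.5549 0.215  0.1428] q6 1.437 t 18.75 tau6 -0.133
```

```bash
python3 -m creep '[[[0,0,-0.1,0,0,1.5,1],[0,0,0,0,0,1.5,1],[0,0,0,0,0,1.5,1],[0,0,0,0,0,1.5,1],[0,0,0,0,0,0,1]]]' >/dev/null; python3 o.py && python3 -m creep '[[[0,0,0,0,0,1.5,1],[0,0,0,0,0,1.5,1],[0,0,0,0,0,1.5,1],[0,0,0,0,0,1.5,1],[0,0,0,0,0,0,1]]]' >/dev/null && python3 o.py
```

```text
F [-1.4  0.4  9.3] M [-0.035  0.189 -0.045] gap 0.0159 yaw 31.5 tcp [0.5549 0.215  0.1427] q6 1.333 t 19.375 tau6 -0.134
F [-0.8 -0.3 10.8] M [-0.07   0.204 -0.021] gap 0.0157 yaw 37.5 tcp [0.5549 0.2151 0.1427] q6 1.228 t 20.0 tau6 -0.134
```

```bash
python3 -m creep '[[[0,0,0,0,0,1.5,1],[0,0,0,0,0,1.5,1],[0,0,0,0,0,1.5,1],[0,0,0,0,0,0,1]]]' >/dev/null; python3 o.py && python3 -m creep '[[[0,0,0,0,0,1,1],[0,0,0,0,0,1,1],[0,0,0,0,0,0,1]]]' >/dev/null && python3 o.py
```

```text
F [-0.8  0.4  9.8] M [-0.052  0.16  -0.032] gap 0.0158 yaw 42.0 tcp [0.5549 0.2151 0.1427] q6 1.149 t 20.5 tau6 -0.134
F [-0.6  0.1  9.7] M [-0.115  0.149 -0.05 ] gap 0.0158 yaw 43.99 tcp [0.5549 0.2151 0.1428] q6 1.115 t 20.875 tau6 -0.11
```

```bash
python3 -m creep '[[[0,0,0,0,0,1,1],[0,0,0,0,0,1,1],[0,0,0,0,0,0,1]]]' >/dev/null; python3 o.py && python3 -m creep '[[[0,0,0,0,0,1,1],[0,0,0,0,0,1,1],[0,0,0,0,0,0,1]]]' >/dev/null && python3 o.py && python3 -m creep '[[[0,0,0,0,0,1,1],[0,0,0,0,0,1,1],[0,0,0,0,0,0,1]]]' >/dev/null && python3 o.py
```

```text
F [-1.   0.8  9.9] M [-0.038  0.154 -0.1  ] gap 0.0157 yaw 46.0 tcp [0.5549 0.2151 0.1427] q6 1.08 t 21.25 tau6 -0.11
F [-0.1 -0.4  9.8] M [-0.081  0.206 -0.016] gap 0.0158 yaw 48.0 tcp [0.5549 0.2151 0.1427] q6 1.045 t 21.625 tau6 -0.11
F [-1.3 -0.  10.1] M [-0.075  0.131 -0.042] gap 0.0157 yaw 50.0 tcp [0.5549 0.2151 0.1428] q6 1.01 t 22.0 tau6 -0.11
```

```bash
python3 -m creep '[[[0,0,1,0,0,0.6,1],[0,0,1,0,0,0,1],[0,0,1,0,0,0,1],[0,0,1,0,0,0,1],[0,0,0,0,0,0,1]]]' >/dev/null; python3 o.py && python3 -m creep '[[[0,0,1,0,0,0,1],[0,0,1,0,0,0,1],[0,0,1,0,0,0,1],[0,0,1,0,0,0,1],[0,0,0,0,0,0,1]]]' >/dev/null && python3 o.py
```

```text
F [ 0.9 -0.1  6. ] M [-0.006 -0.082 -0.104] gap 0.0155 yaw 50.59 tcp [0.5549 0.2151 0.146 ] q6 1.0 t 22.625 tau6 -0.033
F [2.  2.8 3.7] M [ 0.589 -0.452  0.041] gap 0.0157 yaw 50.56 tcp [0.5545 0.2144 0.1485] q6 1.0 t 23.25 tau6 0.006
```

```bash
python3 -m creep '[[[0,0,1,0,0,0,1],[0,0,1,0,0,0,1],[0,0,0,0,0,0,1]]]' >/dev/null; python3 o.py && python3 -m creep '[[[0,0,1,0,0,0,1],[0,0,1,0,0,0,1],[0,0,1,0,0,0,1],[0,0,0,0,0,0,1]]]' >/dev/null && python3 o.py
```

```text
F [-0.1  2.4  2.1] M [ 0.428 -0.258  0.023] gap 0.0154 yaw 50.53 tcp [0.5541 0.2137 0.15  ] q6 1.0 t 23.625 tau6 0.008
F [-0.2  0.3 -1.1] M [-0.036 -0.063  0.077] gap 0.0157 yaw 50.52 tcp [0.5542 0.2135 0.1528] q6 1.0 t 24.125 tau6 -0.0
```

```bash
python3 -m creep '[[[0,0,3,0,0,0,1],[0,0,4,0,0,0,1],[0,0,6,0,0,0,1],[0,0,8,0,0,0,1],[0,0,10,0,0,0,1],[0,0,10,0,0,0,1],[0,0,10,0,0,0,1],[0,0,10,0,0,0,1]]]' >/dev/null; python3 o.py; python3 -m creep '[[[0,0,10,0,0,0,1],[0,0,10,0,0,0,1],[0,0,6,0,0,0,1],[0,0,0,0,0,0,1]]]' >/dev/null; python3 o.py
python3 - <<'E'
from h import *
cv2.imwrite(f"pics/scene3.png",robot.grab_frame("scene")[:,:,::-1])
crop("pics/scene3.png","pics/s6.png",280,150,130,140,4)
E
```

```text
F [ 0.5 -0.4 -1.3] M [-0.024 -0.076 -0.014] gap 0.0157 yaw 50.53 tcp [0.5544 0.2139 0.2152] q6 1.0 t 25.125 tau6 -0.0
F [-0.3  0.5 -2. ] M [ 0.03   0.021 -0.042] gap 0.0153 yaw 50.53 tcp [0.5546 0.2139 0.241 ] q6 1.0 t 25.625 tau6 -0.0
```

View pics/s6.png

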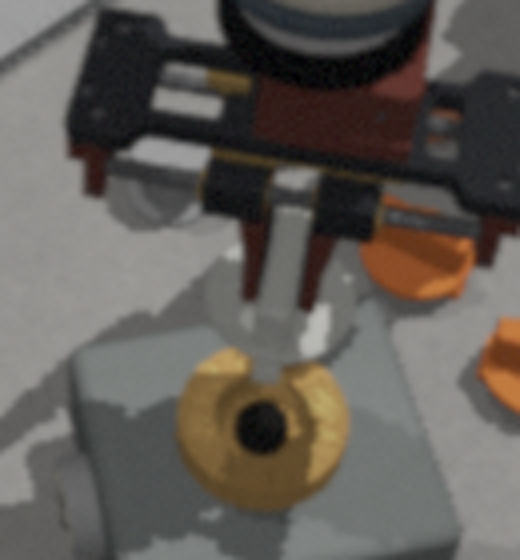

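```bash
python3 -m creep '[[[-2,-20,0,0,0,0,1],[-2,-35,0,0,0,0,1],[-2,-40,0,0,0,0,1],[-2,-40,0,0,0,0,1],[-2,-40,0,0,0,0,1],[-2,-40,0,0,0,0,1],[-2,-40,0,0,0,0,1],[-2,-40,0,0,0,0,1]]]' && python3 -m creep '[[[-2,-40,0,0,0,0,1],[-2,-40,0,0,0,0,1],[-1,-35,0,0,0,0,1],[0,-25,0,0,0,0,1],[0,0,-20,0,0,0,1],[0,0,-20,0,0,0,1],[0,0,0,0,0,0,1]]]'; python3 o.py
python3 - <<'E'
from h import *
cv2.imwrite(f"pics/scene4.png",robot.grab_frame("scene")[:,:,::-1])
crop("pics/scene4.png","pics/s7.png",190,60,150,120,5)
E
```

```text
t: 26.68
tcp_pos: [0.5374, -0.0835, 0.24]
eef_rot: [2.842, 1.34, -0.001]
force: [1.5, 1.0, -2.2]
finger_gap: 0.0157
t: 27.55
tcp_pos: [0.532, -0.2209, 0.1975]
eef_rot: [-2.838, -1.339, 0.005]
force: [-0.5, -0.5, -2.2]
finger_gap: 0.0154
F [-0.5 -0.5 -2.2] M [-0.036 -0.062 -0.014] gap 0.0154 yaw 50.52 tcp [ 0.532  -0.2209  0.1975] q6 0.236 t 27.55 tau6 -0.007
```

View pics/s7.png

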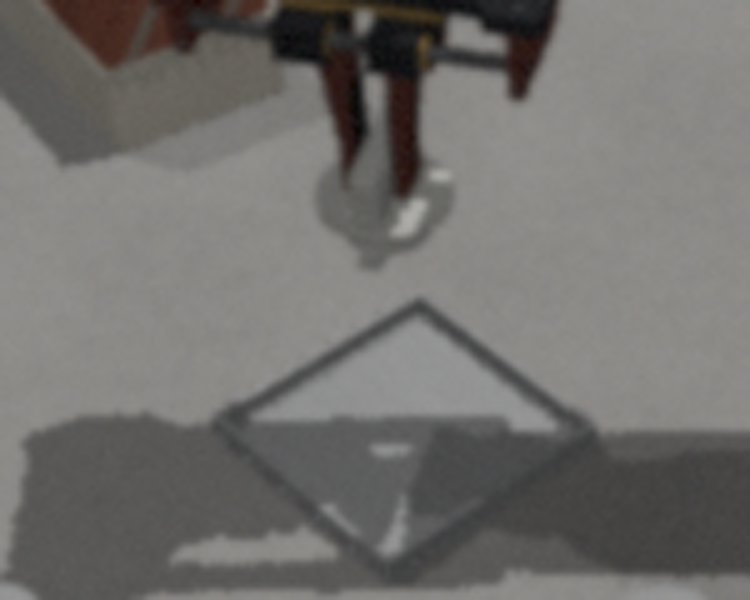

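```bash
python3 -m creep '[[[0,0,-20,0,0,0,1],[0,0,-25,0,0,0,1],[0,0,-25,0,0,0,1],[0,0,-25,0,0,0,1],[0,0,-20,0,0,0,1],[0,0,-14,0,0,0,1],[0,0,-8,0,0,0,1],[0,0,-4,0,0,0,1]]]' && python3 -m creep '[[[0,0,-2,0,0,0,1],[0,0,0,0,0,0,1]]]'; python3 o.py; python3 -m creep '[[[0,0,-1,0,0,0,1],[0,0,0,0,0,0,1]]]'; python3 o.py
```

```text
t: 28.6
tcp_pos: [0.5336, -0.2213, 0.0593]
eef_rot: [2.841, 1.341, 0.0]
force: [-0.2, 0.4, -1.5]
finger_gap: 0.0155
t: 28.85
tcp_pos: [0.5336, -0.2213, 0.0578]
eef_rot: [2.841, 1.341, 0.001]
force: [-0.3, 0.3, -2.6]
finger_gap: 0.0154
F [-0.3  0.3 -2.6] M [ 0.018 -0.016 -0.016] gap 0.0154 yaw 50.53 tcp [ 0.5336 -0.2213  0.0578] q6 0.237 t 28.85 tau6 0.0
t: 29.1
tcp_pos: [0.5335, -0.2212, 0.0566]
eef_rot: [2.841, 1.341, 0.0]
force: [-0.6, 0.3, -1.4]
finger_gap: 0.0156
F [-0.6  0.3 -1.4] M [-0.06  -0.015 -0.042] gap 0.0156 yaw 50.53 tcp [ 0.5335 -0.2212  0.0566] q6 0.237 t 29.1 tau6 0.0
```

```bash
python3 -m creep '[[[0,0,-2,0,0,0,1],[0,0,-2,0,0,0,1],[0,0,-2,0,0,0,1],[0,0,0,0,0,0,1]]]' >/dev/null; python3 o.py; python3 -m creep '[[[0,0,-1,0,0,0,1],[0,0,0,0,0,0,1]]]'>/dev/null; python3 o.py; python3 -m creep '[[[0,0,-1,0,0,0,1],[0,0,0,0,0,0,1]]]'>/dev/null; python3 o.py
```

```text
F [ 0.1 -0.1 -1.3] M [ 0.016 -0.008 -0.006] gap 0.0152 yaw 50.53 tcp [ 0.5332 -0.2211  0.05  ] q6 0.237 t 29.6 tau6 0.0
F [ 0.6  0.  -1.8] M [-0.067 -0.056  0.04 ] gap 0.0157 yaw 50.53 tcp [ 0.5334 -0.2212  0.0493] q6 0.237 t 29.85 tau6 0.0
F [-0.6 -0.6 -1.9] M [-0.056  0.013 -0.01 ] gap 0.0157 yaw 50.53 tcp [ 0.5334 -0.2211  0.0482] q6 0.237 t 30.1 tau6 0.0
```

```bash
python3 -m creep '[[[0,0,-0.5,0,0,0,1],[0,0,0,0,0,0,1]]]' >/dev/null; python3 o.py; python3 -m creep '[[[0,0,-0.5,0,0,0,1],[0,0,0,0,0,0,1]]]'>/dev/null; python3 o.py
```

```text
F [ 0.6 -0.1 -1.4] M [-0.053  0.026 -0.029] gap 0.0159 yaw 50.53 tcp [ 0.5334 -0.2212  0.0478] q6 0.237 t 30.35 tau6 -0.0
F [-1.1  0.4  1.4] M [ 0.081  0.153 -0.007] gap 0.0155 yaw 50.53 tcp [ 0.5334 -0.2212  0.0477] q6 0.237 t 30.6 tau6 -0.003
```

```bash
python3 -m creep '[[[0,0,-0.5,0,0,0,1],[0,0,0,0,0,0,1]]]' >/dev/null; python3 o.py
```

```text
F [-3.7  2.4  5.4] M [ 0.24   0.581 -0.036] gap 0.0155 yaw 50.53 tcp [ 0.5335 -0.2212  0.0476] q6 0.237 t 30.85 tau6 -0.002
```

```bash
python3 -m creep '[[[0,0,0.5,0,0,0,1],[0,0,0,0,0,0,1],[0,0,0,0,0,0,1]]]' 5 >/dev/null; python3 o.py; python3 -m creep '[[[0,0,0,0,0,0,0.78],[0,0,0,0,0,0,0.74],[0,0,0,0,0,0,0.6],[0,0,0,0,0,0,0.4],[0,0,0,0,0,0,0.4]]]'; python3 -m creep '[[[0,0,0,0,0,0,0.4],[0,0,5,0,0,0,0.4],[0,0,10,0,0,0,0.4],[0,0,25,0,0,0,0.4],[0,0,40,0,0,0,0.4],[0,0,40,0,0,0,0.4],[0,0,40,0,0,0,0.4],[0,0,40,0,0,0,0.4]]]';python3 o.py
python3 - <<'E'
from h import *
for n in("scene","top"):
    cv2.imwrite(f"pics/{n}5.png",robot.grab_frame(n)[:,:,::-1])
E
```

```text
F [-2.  -0.6  3.7] M [0.142 0.218 0.009] gap 0.0161 yaw 50.53 tcp [ 0.5336 -0.2213  0.0476] q6 0.237 t 31.225 tau6 0.005
t: 31.85
tcp_pos: [0.5334, -0.2212, 0.0473]
eef_rot: [2.841, 1.341, 0.0]
force: [-0.7, -0.6, -0.0]
finger_gap: 0.0495
t: 32.85
tcp_pos: [0.5333, -0.2211, 0.2498]
eef_rot: [2.84, 1.34, 0.001]
force: [0.8, -0.2, -0.7]
finger_gap: 0.0528
F [ 0.8 -0.2 -0.7] M [-0.119 -0.058  0.035] gap 0.0528 yaw 50.53 tcp [ 0.5333 -0.2211  0.2498] q6 0.237 t 32.85 tau6 -0.002
```

View pics/scene5.png

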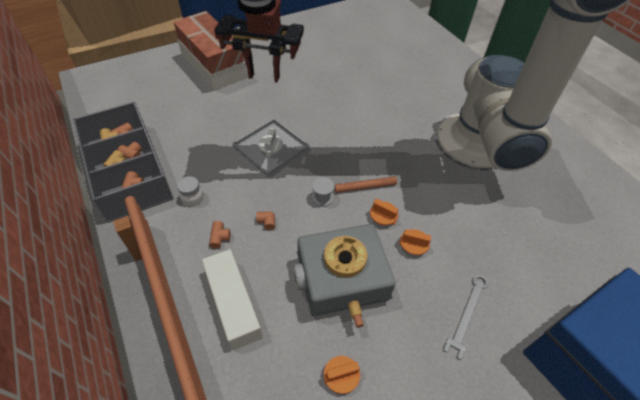

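View pics/top5.png

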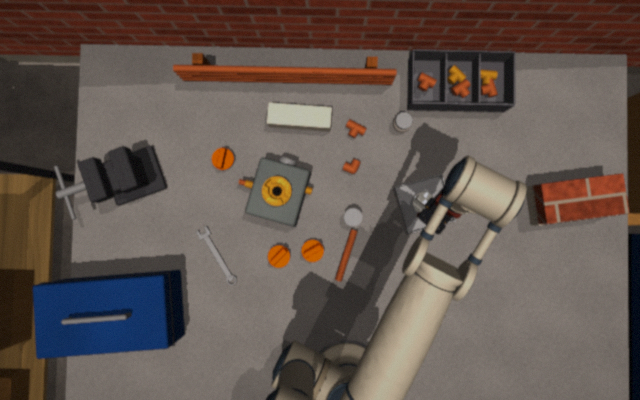

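Run:
```python
from h import *
crop("pics/scene5.png","pics/s8.png",220,110,100,75,8)
```

```text
(no output)
```

View pics/s8.png

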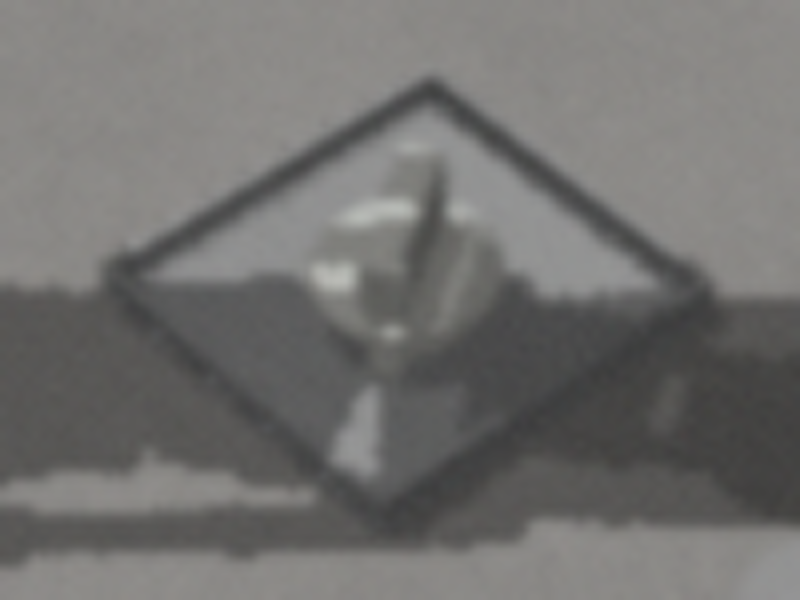

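The picture shows the cap standing upright near the middle of the tray (about pixel 270,145). The collar is open, and the other things are where they were.

```bash
python3 -m creep '[[[0,0,0,0,0,0,0.4],[0,0,0,0,0,0,0.4]]]'; python3 -c "
from station import robot
print(robot.sign_off())"
```

```text
t: 33.2
tcp_pos: [0.5329, -0.221, 0.2455]
eef_rot: [-2.839, -1.34, 0.003]
force: [0.2, -0.1, 0.4]
finger_gap: 0.0524
the job is handed in; nothing more can be done
None
```

The cap is off the tank and standing upright in the drip tray, released. I handed the job in at about 33 s of the 72 s allowed; no verdict is reported.

- **First stop:** I gripped the wing and turned it counter-clockwise in 1° steps. I felt the stop about 20.5° from the start. I loaded it to about 0.13–0.18 N·m, well under the 0.4 N·m that breaks it.
- **Press and turn:** I pressed down about 6 mm at the stop, with 12.6 N at most. I then eased back to about 5 mm and turned on about 44° past the stop. It turned freely and never reached the end wall.
- **Lift and place:** The cap came straight up with no load beyond its own weight. It touched the tray floor at the expected height with about 5 N. I let go and raised the gripper clear.

**Last checks:**
- The final pictures show the cap upright near the middle of the tray, the collar empty, and the bystanders and orange look-alikes apparently where they were. I judged that by eye and did not measure it.
- The last force reading was about zero, with the gripper about 0.2 m above the cap.

**Disagreements:**
- The two cameras differed by 3–6 mm in y for the cap and tray. I used the average, and for the cap the grip force confirmed it.
- While pressing, I corrected sideways in x the wrong way for a moment, which gave about 5 N of side load. I then reversed it.

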